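# Open the quick-release vice

### The arm

A 6-joint arm with a two-finger parallel gripper is mounted at the origin on the work surface. World frame = base frame: x ahead of the robot, y to its left, z up, the work surface at z = 0. Lengths are in m, angles in rad, forces in N, time in s.
With the tool pointing down it reaches from about 0.325 to 0.875 m from the base axis. Payload 4.4 kg.
Tool frame: the origin (TCP) lies midway between the tips of the shut fingers; the grasp point (between the pads) lies 19 mm behind it; z points along the fingers, y is the direction in which the jaws open and shut (so a half turn about z gives the same grasp; the last joint's range is limited). The gripper opens to 85 mm and grips with 20 to 120 N. Pads are 22 mm wide; open, the fingers measure 114 mm over their backs; the gripper's body (76 mm by 85 mm) begins 54 mm behind the grasp point. The pads swing forward as they close: fully open they stand 13 mm farther back than shut.
Start: joints at [1.129, 0.207, 1.542, -0, 1.393, -0.15], TCP at [0.165, 0.551, 0.231] pointing down, gripper open.
Joint ranges: [-2.73, 2.73], [-0.86, 2.22], [0.23, 2.46], [-1.11, 4.25], [0.08, 2.63], [-2.82, 2.82]. Speed limits (rad/s): [2.79, 2.79, 3.14, 3.14, 3.14, 3.14].

### API

Orientations are given as a unit quaternion [w, x, y, z].
In Python, from bench import ctrl, imaging, workorder gives the robot as it stands.
- The arm moves only by the tool send_rows, never from a script. Its arguments are lists of equal length, an entry for each row: "turn": the turn, a rotation vector about the tool's x, y, z in degrees, a list of three; "translation": the shift along the tool's x, y, z in m, a list of three; "claw": the finger opening in m, from 0 to 0.0854. In form: {"turn": [[wx, wy, wz], ...], "translation": [[x, y, z], ...], "claw": [claw, ...]}. A call has 1 to 8 rows; each row shifts and turns the commanded pose from where the row before left it, along the tool's axes as they then stand; what a row does not reach is not made up. A row lasts 1/10 s, in which the tool goes at most 50 mm and 8.59 degrees, less where a joint would pass 70% of its speed; a pose out of reach is approached as far as the arm can. A call is refused whole if a number of a shift passes 0.05 or a number of a turn 8.59, either way. A call with a gripper value outside its range is refused whole. The fingers move at their own pace and stop on an object; the grip force is fixed at half the most. Time passes only in rows, so rows that do not move let the fingers close. It gives the time, the measured TCP pose, the force and the opening at its end, in the units of the state.
- ctrl.observe(): the state, without advancing time (a new reading comes with each control period).
- imaging.capture(name): name is "scene" or "top" or "wrist"; returns a dict with "frame" (384x512x3 uint8, red, green, blue), "K" (3x3 intrinsics, pixels), "rvec" (rotation vector, rad) and "tvec" (3), from world to camera coordinates, as OpenCV has them; the wrist camera has in their place "tool_from_camera" (4x4, takes a point from camera to tool coordinates, whose origin is the TCP and whose axes are the flange's). Camera axes: x right, y down, z forward; pixel columns grow to the right and rows downward; lengths in m; the calibration is good to about 2 mm. A picture is of the moment at which its call begins: read the wrist's pose just before it. There is no depth.
- workorder.hand_in(): hands the job in, once; it reports no verdict.
The state is a dict: "time_s": time; "qpos": joint angles; "joint_velocities": joint speeds; "effort": joint torques, N m; "position": TCP position; "orientation": TCP orientation; "wrist_force": force on the tool from outside, world axes, zero at the start; "wrist_torque": the same for the moment, N m; "grip_width": finger opening in m.
Only numpy, scipy, OpenCV 4.12 (cv2) and the standard library are available. Lean on these libraries where they do the work, as an engineer would, in place of code of your own. Each camera call takes 0.05 s, during which the arm holds its last target.

### The job

Open the blue quick-release vice so that the dowel is no longer clamped: with the fingertips, press the red ratchet release on the sliding jaw all the way down so that it stays down, then push the sliding jaw back along its bar until it is up against the end stop. Do not pick anything up: leave the dowel lying in its cradle and the release down, do not disturb the things standing around the vice, and finish clear of everything.

Things in the scene. Friction and masses are not known exactly. Their poses are not given: they have to be found in the camera images.
- vice: Blue vice, fixed. Origin: bench top, centre of base plate (280 x 110 x 12 mm); x runs along the bar, the way the jaw opens. In mm along x: fixed jaw -125 to -85 (100 wide, 80 high); dowel -85 to -57; closed sliding jaw plate -57 to -37 (90 wide, 120 high), then its low cheeks (56 high to +10, then 46) to +45 with the red release above; end stop +125 to +140 (70 wide, 42 high). Heights are from the bench.
- jaw_face (a point): Point on the flat steel face of the sliding jaw plate that looks to the dowel and fixed jaw: middle of its 90 mm width, 100 mm above the bench, 20 mm below the plate's top edge. From 80 to 120 mm above the bench this face is free above the dowel; pushing there along the vice's +x opens the jaw. Moves with the jaw.
- release_pad (a point): Centre of the top of the red ribbed release paddle, 36 mm along the bar x 38 mm wide, 100 mm behind the jaw face (vice's +x), 68 mm above the bench when up. Pressed down, it turns about a cross pin 45 mm nearer the plate and 26 mm lower: this point goes about 14 mm down and 6 mm towards +x. It resists with about 3.5 N, has no spring and stays where it is left. Moves with the jaw.
- release (a joint): Angle of the red release: 0 (to 0.04 at the start) is up with the pawl in the ratchet teeth, so that the jaw cannot open; it grows as it is pressed; the pawl is clear of the teeth beyond about 0.17; 0.30 rad is fully down, a firm stop.
- jaw (a joint): Travel of the sliding jaw along its bar in m: 0 is closed on the dowel, 0.080 is fully back against the end stop. Sliding friction about 4 N; the jaw stays where it is left. While the release is up it moves no more than about 1 mm.
- end_stop (a point): Middle of the top edge of the end stop's face, where the jaw's travel ends; 125 mm along the vice's x from its origin, 42 mm above the bench.
- dowel_center (a point): Centre of the loose wooden dowel, 28 mm in diameter and 110 mm long, lying level across the vice (along the vice's y) in a shallow cradle between the jaws; its top is 78 mm above the bench. A 3 mm lip keeps it from rolling when the jaw opens.
- level_mid (a point): Centre of the yellow plastic spirit level, 240 x 22 x 46 mm, standing on its narrow edge on the bench (bystander).
- tray_mid (a point): Middle of the chrome socket tray, 90 x 160 mm, 22 mm high with sockets up to 37 mm above the bench (bystander).
- padlock_mid (a point): Middle of the red padlock standing upright on the bench, body 24 x 46 x 36 mm, 64 mm high with its shackle (bystander).
- fitting_mid (a point): Middle of the green sprinkler fitting with black twist coupling, 38 mm across and 58 mm high, standing upright on the bench (bystander).
There are look-alikes about, which are no part of the job. Of the things shaped like the part that bears level_mid, the yellow one is meant.

How it is judged:
By the outcome, as a careful person would: the job done as asked, in the order asked, and still so for the second after the job is handed in, with the robot touching nothing.
It also fails if it takes over 38 s, if anything falls off the work surface, if the arm or the gripper's body presses on something with over 40 N, if the wrist force passes 120 N, or if a joint passes its speed limit or range.

## Working session

There is one attempt and no reset: what is moved stays moved. The work goes in short steps, Python scripts to look and compute and a tool call to move; the robot and the scene stay as the last step left them, time stands still between calls to the robot, and variables do not carry over. Pictures are saved under pics/ and viewed, and the job is handed in when it is done.

Besides the shell and the picture viewer there is one more tool, called in YAML: its name, and indented under it one key for each argument. send_rows: Moves the arm, as the interface text tells. Its arguments: {"type":"object","properties":{"turn":{"type":"array","items":{"type":"array","items":{"type":"number"}}},"translation":{"type":"array","items":{"type":"array","items":{"type":"number"}}},"claw":{"type":"array","items":{"type":"number"}}},"required":["turn","translation","claw"]}

```bash
ls; mkdir -p pics
python3 - <<'E'
from bench import ctrl, imaging, workorder
import cv2, pickle
s=ctrl.observe(); print({k:s[k] for k in ('time_s','position','orientation','grip_width','wrist_force')})
d={}
for n in ("scene","top","wrist"):
    c=imaging.capture(n); d[n]=c; cv2.imwrite(f"pics/{n}0.png",cv2.resize(c["frame"][:,:,::-1],None,fx=1.5,fy=1.5,interpolation=cv2.INTER_CUBIC))
d['state']=s
pickle.dump(d,open("cap0.pkl","wb"))
E
```

```text
pics
{'time_s': 0.0, 'position': array([0.16454519, 0.55016399, 0.23009309]), 'orientation': array([-3.46766684e-04,  1.44918377e-01,  9.89442939e-01, -1.10171274e-03]), 'grip_width': 0.08545673582963242, 'wrist_force': array([ 0.58383183,  0.29633729, -0.13726827])}
```

View pics/scene0.png

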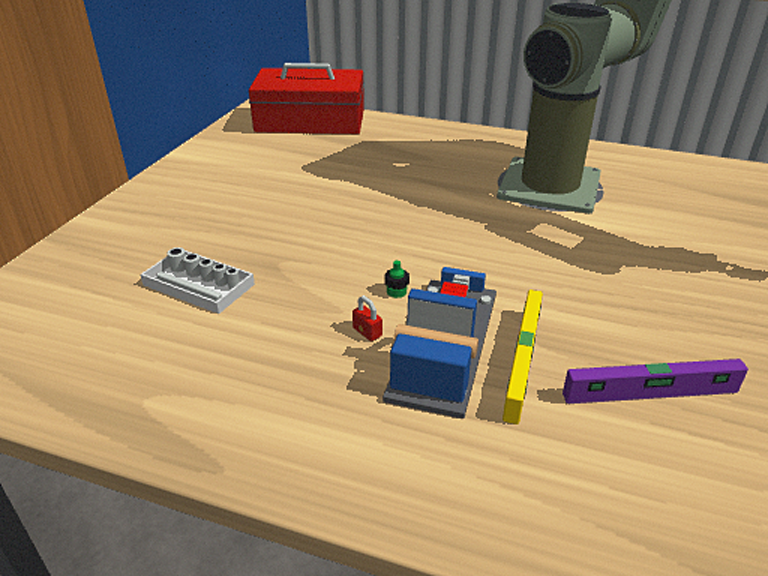

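View pics/top0.png

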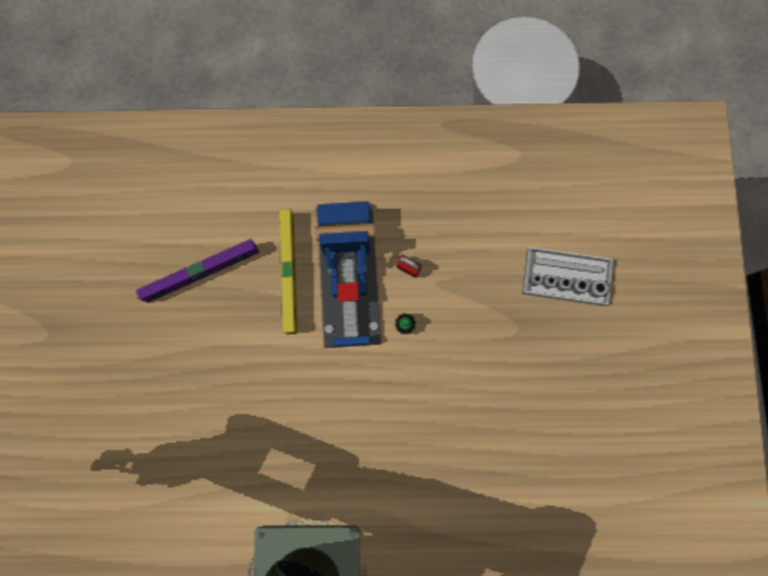

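View pics/wrist0.png

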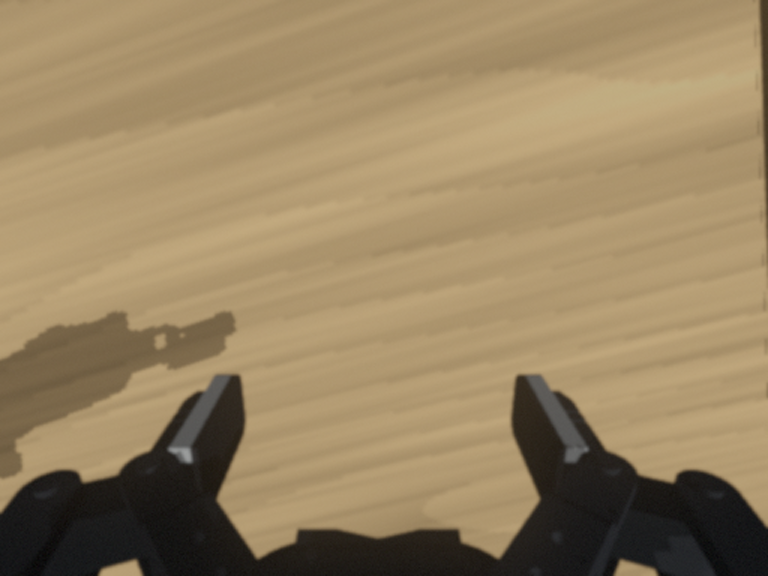

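The vice lies with its opening direction towards the robot: paddle at top-view pixel (348,291) and plate top at (344,237), both in the 1.5x picture. The yellow level is beside it at +y, with the padlock (408,265) and fitting (405,323) on the other side. Next I measure these by casting rays.

```bash
cat > h.py <<'E'
import numpy as np, cv2
def ray(c,px):
    R=cv2.Rodrigues(np.array(c['rvec'],float))[0]; t=np.array(c['tvec'],float).ravel()
    p=cv2.undistortPoints(np.array(px,float).reshape(-1,1,2),np.array(c['K'],float),None).reshape(-1,2)
    d=np.c_[p,np.ones(len(p))]@R; o=-R.T@t
    return o,d
def onplane(c,px,z):
    o,d=ray(c,px); return o+d*((z-o[2])/d[:,2])[:,None]
def proj(c,P):
    return cv2.projectPoints(np.array(P,float).reshape(-1,1,3),np.array(c['rvec'],float),np.array(c['tvec'],float),np.array(c['K'],float),None)[0].reshape(-1,2)
def tri(c1,p1,c2,p2):
    o1,d1=ray(c1,[p1]);o2,d2=ray(c2,[p2]);d1=d1[0]/np.linalg.norm(d1);d2=d2[0]/np.linalg.norm(d2)
    s=np.linalg.lstsq(np.c_[d1,-d2],o2-o1,rcond=None)[0]; a=o1+s[0]*d1;b=o2+s[1]*d2
    return (a+b)/2,np.linalg.norm(a-b)
E
python3 - <<'E'
import pickle,cv2,numpy as np
from h import *
d=pickle.load(open('cap0.pkl','rb'))
t=d['top']; print(ray(t,[[256,192]])); print(ray(d['scene'],[[256,192]]))
hsv=cv2.cvtColor(t['frame'],cv2.COLOR_RGB2HSV)
def comps(m,name,z):
    n,l,st,ce=cv2.connectedComponentsWithStats(m.astype(np.uint8))
    for i in range(1,n):
        if st[i,4]>25:
            r=cv2.minAreaRect(np.argwhere(l==i)[:,::-1].astype(np.float32))
            box=cv2.boxPoints(r)
            print(name,st[i],ce[i].round(1),onplane(t,[ce[i]],z)[0].round(4),'box',onplane(t,box,z)[:,:2].round(4).tolist())
H,S,V=[hsv[...,i].astype(int) for i in range(3)]
comps(((H<6)|(H>174))&(S>150)&(V>90),'red',0.068)
comps((H>105)&(H<125)&(S>120)&(V>60),'blue',0.12)
comps((H>22)&(H<34)&(S>180)&(V>120),'yellow',0.046)
comps((H>50)&(H<80)&(S>100)&(V>30),'green',0.055)
for n,(x0,y0,w,h) in {'top':(180,125,110,115),'scene':(210,165,160,120)}.items():
    im=d[n]['frame'][y0:y0+h,x0:x0+w,::-1]
    cv2.imwrite(f'pics/{n}_z.png',cv2.resize(im,None,fx=5,fy=5,interpolation=cv2.INTER_CUBIC))
E
```

```text
(array([ 0.31987827, -0.15335488,  1.26983507]), array([[ 0.16812519,  0.00393418, -0.98580659]]))
(array([1.28593261, 0.08163963, 0.63455628]), array([[-0.76292754, -0.26725283, -0.58880056]]))
red [265 174  14   9  52] [271.3 178.1] [ 0.5636 -0.1917  0.068 ] box [[0.5688, -0.1708], [0.5778, -0.1754], [0.5586, -0.2119], [0.5495, -0.2073]]
red [225 188  14  13 161] [231.7 194.2] [ 0.5196 -0.0811  0.068 ] box [[0.5372, -0.0624], [0.5368, -0.0986], [0.503, -0.0985], [0.5034, -0.0624]]
blue [212 135  35  15 439] [228.8 141.8] [ 0.655  -0.0767  0.12  ] box [[0.6704, -0.0288], [0.6755, -0.1225], [0.6401, -0.1245], [0.635, -0.0313]]
blue [213 155  33   8 203] [228.7 158.3] [ 0.6089 -0.0761  0.12  ] box [[0.6154, -0.033], [0.6198, -0.1196], [0.6025, -0.1206], [0.5981, -0.0342]]
blue [237 163   7  32 143] [240.6 177. ] [ 0.557 -0.108  0.12 ] box [[0.5957, -0.0986], [0.5955, -0.1147], [0.511, -0.1142], [0.5112, -0.0982]]
blue [216 165   9  32 138] [220.8 178.6] [ 0.5535 -0.0552  0.12  ] box [[0.5909, -0.0411], [0.5924, -0.06], [0.5068, -0.0677], [0.5053, -0.0491]]
blue [222 224  25   7 126] [233.9 226.8] [ 0.4241 -0.0897  0.12  ] box [[0.4288, -0.0578], [0.4323, -0.1213], [0.4191, -0.1221], [0.4156, -0.0588]]
green [189 175   5   9  41] [190.8 179.2] [0.5659 0.0354 0.055 ] box [[0.5782, 0.0407], [0.5781, 0.0293], [0.555, 0.029], [0.5552, 0.0403]]
green [125 176  10   7  40] [129.8 179. ] [0.5688 0.2088 0.055 ] box [[0.57, 0.2227], [0.5791, 0.2], [0.5676, 0.1951], [0.5585, 0.2177]]
green [265 211  10   9  71] [269.8 215.1] [ 0.4613 -0.1861  0.055 ] box [[0.4731, -0.173], [0.4728, -0.198], [0.4504, -0.1976], [0.4507, -0.1726]]
```

View pics/top_z.png

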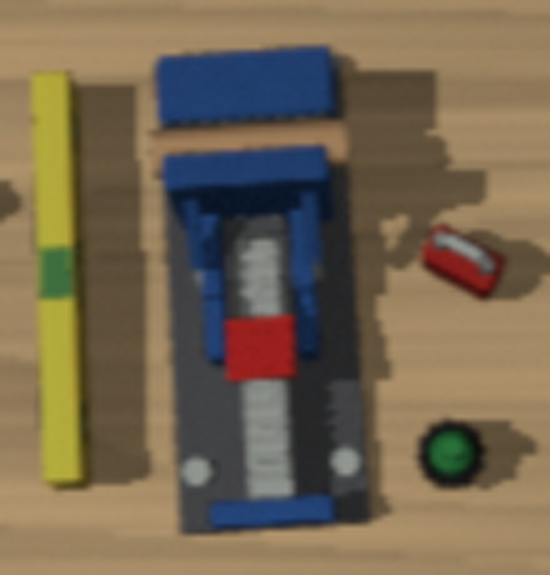

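View pics/scene_z.png

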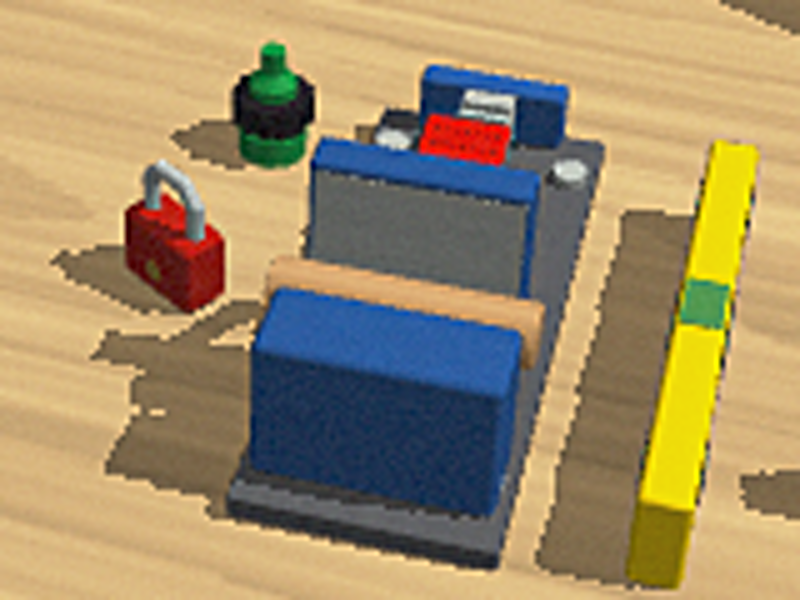

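```bash
cat > fit.py <<'E'
import pickle,cv2,numpy as np
from h import *
d=pickle.load(open('cap0.pkl','rb'))
Z=lambda u,o:((np.array(u,float)+.5)/5-.5)+np.array(o)
T=[([157,58],(-125,-50,80)),([330,47],(-125,50,80)),([335,113],(-85,50,80)),([158,124],(-85,-50,80)),
([163,155],(-57,-45,120)),([327,146],(-57,45,120)),([330,177],(-37,45,120)),([166,190],(-37,-45,120)),
([182,533],(140,-55,12)),([368,523],(140,55,12)),([225,317],(25,-19,68)),([295,315],(25,19,68)),([297,380],(61,19,68)),([228,382],(61,-19,68))]
S=[([312,148],(-37,45,120)),([540,178],(-37,-45,120)),([309,168],(-57,45,120)),([530,204],(-57,-45,120)),
([283,290],(-85,50,80)),([522,346],(-85,-50,80)),([253,340],(-125,50,80)),([505,395],(-125,-50,80)),([428,66],(140,35,42)),([568,88],(140,-35,42))]
A=[];B=[];N=[]
for c,L,o in (('top',T,(180,125)),('scene',S,(210,165))):
    for u,m in L:
        A.append(onplane(d[c],[Z(u,o)],m[2]/1000)[0][:2]);B.append(np.array(m[:2])/1000);N.append(c[0])
A=np.array(A);B=np.array(B)
def fit(A,B):
    # vice y: z up; world
    Ac=A-A.mean(0);Bc=B-B.mean(0)
    th=np.arctan2((Bc[:,0]*Ac[:,1]-Bc[:,1]*Ac[:,0]).sum(),(Bc*Ac).sum())
    R=np.array([[np.cos(th),-np.sin(th)],[np.sin(th),np.cos(th)]]);return th,R,A.mean(0)-R@B.mean(0)
for k in ('t','s','ts'):
    i=[j for j in range(len(N)) if N[j] in k]
    th,R,t=fit(A[i],B[i]); print(k,np.degrees(th),t.round(4)); print(((A[i]-(B[i]@R.T+t))*1000).round(1).tolist())
E
python3 fit.py
```

```text
t -177.08792267640467 [ 0.5626 -0.079 ]
[[-1.2, -1.1], [-1.3, 1.3], [0.3, 0.8], [0.4, 0.2], [-0.2, -0.5], [-1.0, 0.7], [1.8, 0.3], [0.4, -1.3], [1.8, -1.3], [0.8, 1.9], [0.5, -0.0], [-0.8, -1.1], [-1.4, -0.2], [-0.1, 0.1]]
s -176.91525496199043 [ 0.5696 -0.0755]
[[6.7, -1.0], [0.8, -0.6], [-0.3, 0.9], [-1.6, -1.6], [0.2, 3.6], [6.9, 0.5], [-7.8, -0.1], [-4.2, -1.4], [-0.1, 0.8], [-0.5, -1.1]]
ts -176.9109815247512 [ 0.5656 -0.0775]
[[-4.0, -2.9], [-4.3, -0.5], [-2.8, -0.9], [-2.4, -1.5], [-2.9, -2.1], [-4.0, -0.9], [-1.2, -1.3], [-2.4, -2.8], [-0.9, -2.3], [-2.3, 0.9], [-2.3, -1.4], [-3.8, -2.4], [-4.4, -1.4], [-3.0, -1.1], [10.7, 1.1], [4.9, 1.5], [3.8, 2.9], [2.4, 0.4], [4.2, 5.7], [11.0, 2.5], [-3.7, 2.0], [-0.1, 0.7], [4.0, 2.8], [3.6, 0.9]]
```

send_rows:
  turn:
    - [0,0,-6.6]
    - [0,0,-6.5]
    - [0,0,-6.5]
    - [0,0,0]
    - [0,0,0]
    - [0,0,0]
    - [0,0,0]
    - [0,0,0]
  translation:
    - [0,0,0]
    - [0,0,0]
    - [0,0,0]
    - [-0.018,-0.034,0]
    - [-0.018,-0.034,0]
    - [-0.018,-0.034,0]
    - [-0.018,-0.034,0]
    - [-0.018,-0.034,0]
  claw: [0,0,0,0,0,0,0,0]

```text
time_s: 0.95
position: [0.2638, 0.3842, 0.2309]
orientation: [-0.0, -0.026, 1.0, -0.0]
wrist_force: [0.7, -0.3, -0.2]
grip_width: -0.0001
```

send_rows:
  turn:
    - [0,0,0]
    - [0,0,0]
    - [0,0,0]
    - [0,0,0]
    - [0,0,0]
    - [0,0,0]
    - [0,0,0]
    - [0,0,0]
  translation:
    - [-0.018,-0.034,0]
    - [-0.018,-0.034,0]
    - [-0.018,-0.034,0]
    - [-0.018,-0.034,0]
    - [-0.018,-0.034,0]
    - [-0.018,-0.034,0]
    - [-0.018,-0.034,0]
    - [-0.018,-0.034,0]
  claw: [0,0,0,0,0,0,0,0]

```text
time_s: 1.75
position: [0.4216, 0.1199, 0.2311]
orientation: [-0.0, -0.026, 1.0, 0.0]
wrist_force: [0.7, 0.7, -0.3]
grip_width: 0.0004
```

send_rows:
  turn:
    - [0,0,0]
    - [0,0,0]
    - [0,0,0]
    - [0,0,0]
    - [0,0,0]
    - [0,0,0]
    - [0,0,0]
    - [0,0,0]
  translation:
    - [-0.0186,-0.0344,0]
    - [-0.0186,-0.0344,0]
    - [-0.0186,-0.0344,0]
    - [-0.0186,-0.0344,0]
    - [-0.0186,-0.0344,0]
    - [-0.0186,-0.0344,0]
    - [0,0,0]
    - [0,0,0]
  claw: [0,0,0,0,0,0,0,0]

```text
time_s: 2.55
position: [0.5429, -0.0794, 0.2305]
orientation: [-0.001, -0.025, 1.0, 0.0]
wrist_force: [-0.9, 0.3, -0.8]
grip_width: -0.0001
```

Run:
```python
from bench import ctrl, imaging
import cv2, pickle
s=ctrl.observe(); print({k:s[k] for k in ('time_s','position','orientation','grip_width','wrist_force')})
c=imaging.capture('wrist'); c['state']=s; pickle.dump(c,open('w1.pkl','wb'))
print(c['tool_from_camera'],c['K'])
cv2.imwrite("pics/w1.png",cv2.resize(c["frame"][:,:,::-1],None,fx=1.5,fy=1.5,interpolation=cv2.INTER_CUBIC))
```

```text
{'time_s': 2.55, 'position': array([ 0.54293696, -0.07939817,  0.23052232]), 'orientation': array([-8.32876196e-04, -2.48183544e-02,  9.99691506e-01,  4.97493155e-04]), 'grip_width': -8.654501263665903e-05, 'wrist_force': array([-0.90815526,  0.27833113, -0.82743858])}
[[-7.62098520e-04 -9.44399400e-01 -3.28799622e-01  8.50591656e-02]
 [ 9.99999606e-01 -5.69958698e-04 -6.80747640e-04 -1.85750424e-03]
 [ 4.55495459e-04 -3.28800012e-01  9.44399463e-01 -1.43037267e-01]
 [ 0.00000000e+00  0.00000000e+00  0.00000000e+00  1.00000000e+00]] [[315.27478707   0.         251.73207572]
 [  0.         315.27478707 186.17016402]
 [  0.           0.           1.        ]]
```

View pics/w1.png

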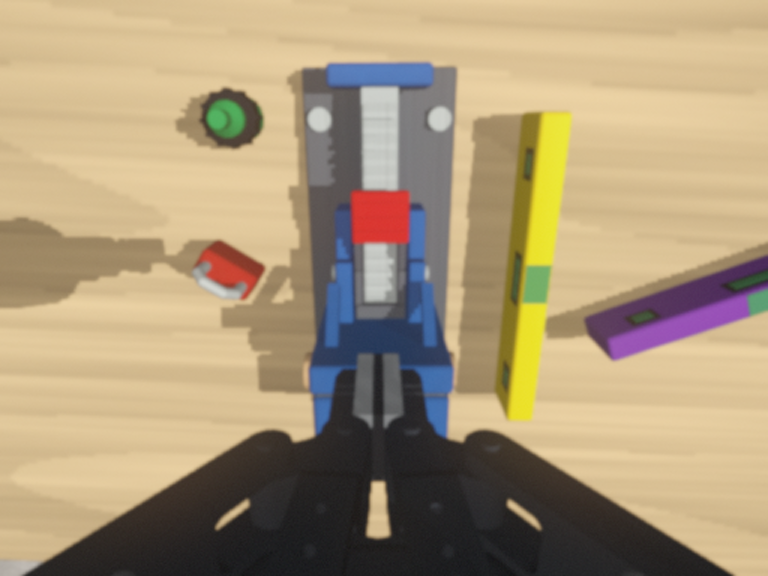

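The wrist view shows the paddle centred at (380,217), the end stop at (380,75), the plate top edge at rows 366-392, columns 309-452, and the level well to the right. I'll convert these to world points.

```bash
cat >> h.py <<'E'
from scipy.spatial.transform import Rotation as Ro
def wr(c,px,z):
    s=c['state'];q=s['orientation'];Rt=Ro.from_quat([q[1],q[2],q[3],q[0]]).as_matrix()
    M=np.array(c['tool_from_camera']);p=cv2.undistortPoints(np.array(px,float).reshape(-1,1,2),np.array(c['K'],float),None).reshape(-1,2)
    d=(Rt@M[:3,:3]@np.c_[p,np.ones(len(p))].T).T;o=np.array(s['position'])+Rt@M[:3,3]
    return o+d*((z-o[2])/d[:,2])[:,None]
E
python3 - <<'E'
import pickle
from h import *
c=pickle.load(open('w1.pkl','rb'))
hsv=cv2.cvtColor(c['frame'],cv2.COLOR_RGB2HSV);H,S,V=[hsv[...,i].astype(int) for i in range(3)]
m=(((H<6)|(H>174))&(S>150)&(V>90)).astype(np.uint8); m[:,:200]=0
r=cv2.minAreaRect(np.argwhere(m)[:,::-1].astype(np.float32)); print(r); print('pad',wr(c,[r[0]],.068).round(4), wr(c,cv2.boxPoints(r),.068).round(4).tolist())
th=np.radians(-177.1);R=np.array([[np.cos(th),-np.sin(th)],[np.sin(th),np.cos(th)]]);t=np.array([.5626,-.079])
f=lambda u:(np.array(u)+.5)/1.5-.5
for n,u,z in [('base140,-55',(457,67),.012),('base140,55',(302,69),.012),('stop125,-35',(433,86),.042),('stop125,35',(328,86),.042),('plate-37,-45',(450,366),.12),('plate-37,45',(311,366),.12),('plate-57,-45',(452,392),.12),('plate-57,45',(309,392),.12)]:
    p=wr(c,[f(u)],z)[0][:2]; print(n,p.round(4),((p-t)@R*1000).round(1))
for z in(.068,): print(((wr(c,[r[0]],z)[0][:2]-t)@R*1000))
E
```

```text
((253.0, 144.0), (34.0, 38.0), 90.0)
pad [[ 0.5203 -0.0812  0.068 ]] [[0.5046, -0.1003, 0.068], [0.5028, -0.0637, 0.068], [0.5365, -0.0613, 0.068], [0.5383, -0.0992, 0.068]]
base140,-55 [ 0.4234 -0.0316] [136.6 -54.4]
base140,55 [ 0.43 -0.14] [135.5  54.2]
stop125,-35 [ 0.4383 -0.0505] [122.7 -34.8]
stop125,35 [ 0.4417 -0.1187] [122.8  33.5]
plate-37,-45 [ 0.5994 -0.0348] [-38.9 -42.3]
plate-37,45 [ 0.6034 -0.1189] [-38.8  41.9]
plate-57,-45 [ 0.6174 -0.0317] [-57.1 -44.4]
plate-57,45 [ 0.6217 -0.1201] [-56.9  44.1]
[4.23790721e+01 1.33155713e-02]
```

send_rows:
  turn:
    - [0,0,0]
    - [0,0,0]
    - [0,0,0]
    - [0,0,0]
    - [0,0,0]
    - [0,0,0]
    - [0,0,0]
    - [0,0,0]
  translation:
    - [0.014,-0.0006,0.02]
    - [0.013,0,0.03]
    - [0,0,0.03]
    - [0,0,0.03]
    - [0,0,0.025]
    - [0,0,0.02]
    - [0,0,0]
    - [0,0,0]
  claw: [0,0,0,0,0,0,0,0]

```text
time_s: 3.4
position: [0.5159, -0.0799, 0.0766]
orientation: [-0.0, -0.026, 1.0, 0.0]
wrist_force: [0.3, 0.5, 0.6]
grip_width: 0.0002
```

```bash
cat > look.py <<'E'
from bench import ctrl, imaging
import cv2, pickle,sys
n=sys.argv[1]
s=ctrl.observe(); print({k:s[k] for k in ('time_s','position','orientation','grip_width','wrist_force')})
for cam in sys.argv[2:]:
    c=imaging.capture(cam); c['state']=s; pickle.dump(c,open(f'{n}_{cam}.pkl','wb'))
    f=c['frame'][:,:,::-1]
    if cam=='scene': f=f[165:285,210:370]
    if cam=='top': f=f[125:245,170:330]
    k=5 if cam!='wrist' else 1.5
    cv2.imwrite(f"pics/{n}_{cam}.png",cv2.resize(f,None,fx=k,fy=k,interpolation=cv2.INTER_CUBIC))
E
python3 look.py a wrist scene
```

```text
{'time_s': 3.4, 'position': array([ 0.51591424, -0.07985746,  0.0765606 ]), 'orientation': array([-2.49806907e-04, -2.63702665e-02,  9.99652201e-01,  1.52030178e-04]), 'grip_width': 0.00017009898145206424, 'wrist_force': array([0.33466582, 0.50799281, 0.57759824])}
```

View pics/a_wrist.png

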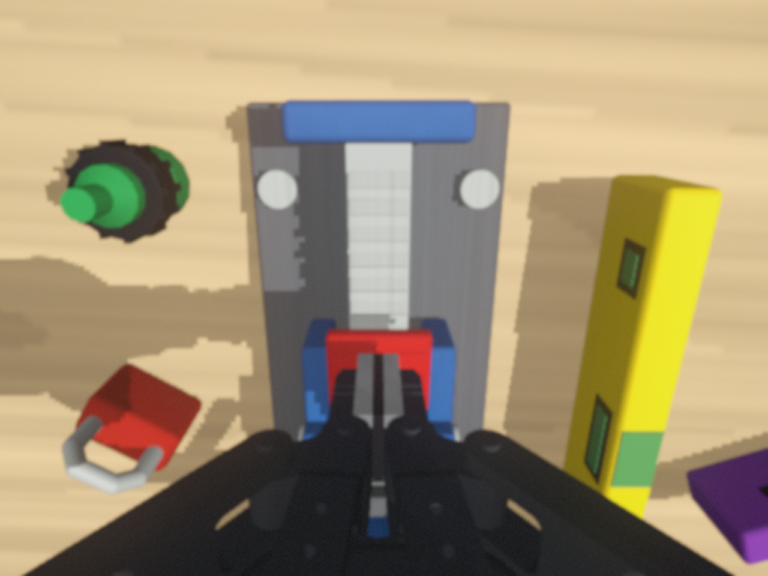

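View pics/a_scene.png

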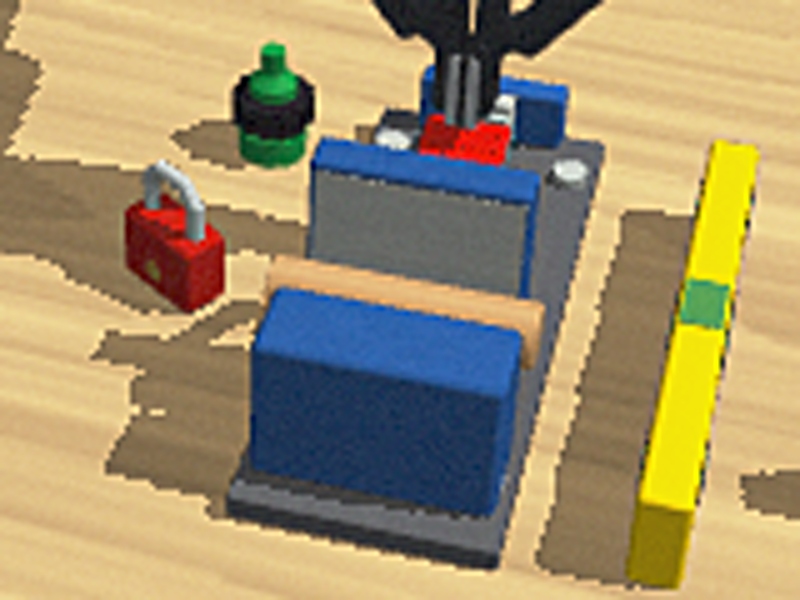

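The fingertips are just above the paddle, centred across it, with a strip of red visible beyond the tip. I'll press slowly.

send_rows:
  turn:
    - [0,0,0]
    - [0,0,0]
    - [0,0,0]
    - [0,0,0]
    - [0,0,0]
    - [0,0,0]
  translation:
    - [0,0,0.003]
    - [0,0,0.003]
    - [0,0,0.003]
    - [0,0,0.003]
    - [0,0,0.002]
    - [0,0,0]
  claw: [0,0,0,0,0,0]

```text
time_s: 4.1
position: [0.516, -0.081, 0.0618]
orientation: [-0.0, -0.026, 1.0, 0.0]
wrist_force: [-0.5, 0.7, 0.1]
grip_width: -0.0002
```

send_rows:
  turn:
    - [0,0,0]
    - [0,0,0]
    - [0,0,0]
  translation:
    - [0,0,0.002]
    - [0,0,0.001]
    - [0,0,0]
  claw: [0,0,0]

```text
time_s: 4.4
position: [0.516, -0.081, 0.0591]
orientation: [-0.0, -0.026, 1.0, 0.0]
wrist_force: [-1.0, 0.4, 1.4]
grip_width: 0.0005
```

send_rows:
  turn:
    - [0,0,0]
    - [0,0,0]
    - [0,0,0]
  translation:
    - [0,0,0.001]
    - [0,0,0.001]
    - [0,0,0]
  claw: [0,0,0]

```text
time_s: 4.7
position: [0.516, -0.0809, 0.0571]
orientation: [-0.0, -0.026, 1.0, 0.0]
wrist_force: [-3.0, 0.3, 2.7]
grip_width: 0.0002
```

send_rows:
  turn:
    - [0,0,0]
    - [0,0,0]
    - [0,0,0]
  translation:
    - [0,0,0.001]
    - [0,0,0.001]
    - [0,0,0]
  claw: [0,0,0]

```text
time_s: 5.0
position: [0.516, -0.0809, 0.055]
orientation: [-0.0, -0.026, 1.0, 0.0]
wrist_force: [-2.4, -0.8, 3.4]
grip_width: 0.0
```

```bash
python3 look.py b wrist scene
```

```text
{'time_s': 5.0, 'position': array([ 0.51603669, -0.08089394,  0.05497911]), 'orientation': array([-2.91601632e-04, -2.56221514e-02,  9.99671652e-01,  9.38518355e-05]), 'grip_width': 4.761985732266194e-06, 'wrist_force': array([-2.44295356, -0.75783112,  3.36096484])}
```

View pics/b_wrist.png

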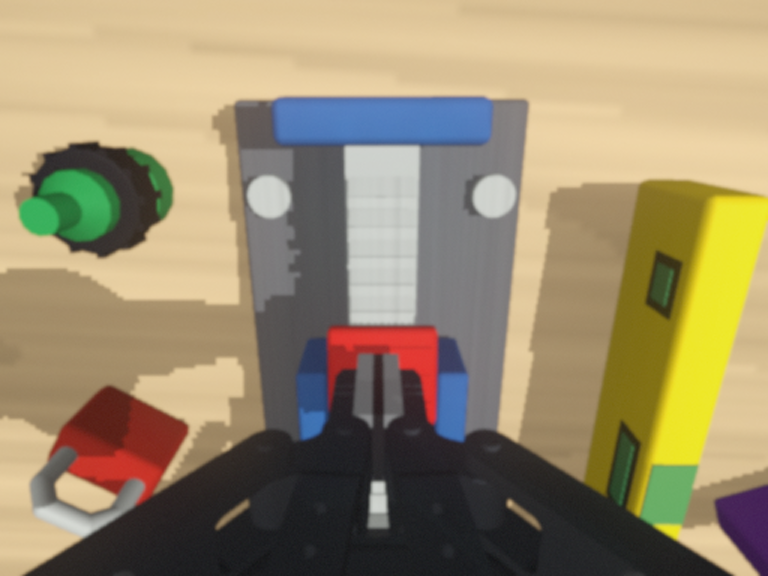

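View pics/b_scene.png

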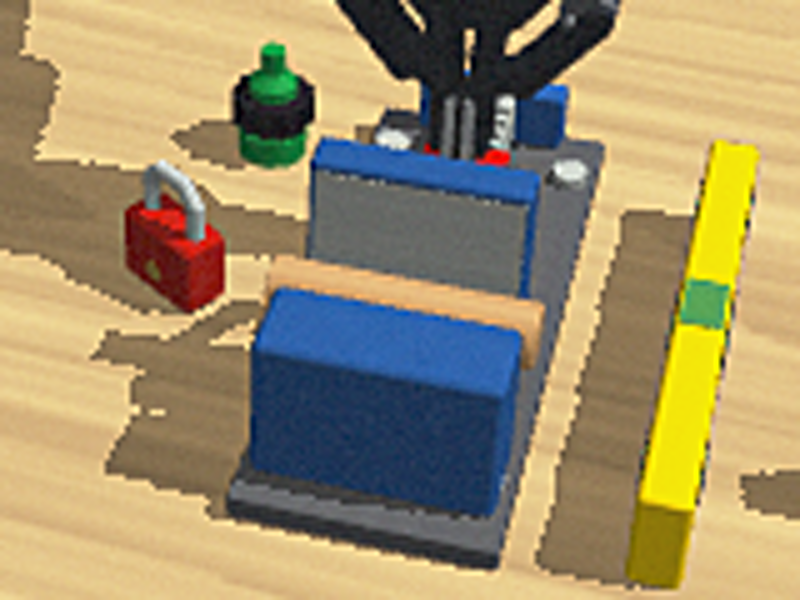

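The paddle is visibly tilting (its far edge is now at row 330) and the reaction is about 3.4 N. I'll keep going to the firm stop.

send_rows:
  turn:
    - [0,0,0]
    - [0,0,0]
    - [0,0,0]
  translation:
    - [0,0,0.001]
    - [0,0,0.001]
    - [0,0,0]
  claw: [0,0,0]

```text
time_s: 5.4
position: [0.5167, -0.0809, 0.0543]
orientation: [0.0, -0.026, 1.0, 0.0]
wrist_force: [-5.5, 1.5, 10.0]
grip_width: -0.0001
```

send_rows:
  turn:
    - [0,0,0]
    - [0,0,0]
  translation:
    - [0,0,0.001]
    - [0,0,0]
  claw: [0,0]

```text
time_s: 5.6
position: [0.5167, -0.081, 0.0541]
orientation: [0.0, -0.026, 1.0, -0.0]
wrist_force: [-7.0, 1.7, 15.0]
grip_width: 0.0002
```

send_rows:
  turn:
    - [0,0,0]
    - [0,0,0]
  translation:
    - [0,0,0.001]
    - [0,0,0]
  claw: [0,0]

```text
time_s: 5.8
position: [0.5167, -0.081, 0.0538]
orientation: [-0.0, -0.026, 1.0, -0.0]
wrist_force: [-10.6, 1.7, 19.7]
grip_width: -0.0005
```

Firm stop: z holds at 0.054 while the force climbs to 20 N. I'll lift off and check that the release stays down.

send_rows:
  turn:
    - [0,0,0]
    - [0,0,0]
    - [0,0,0]
    - [0,0,0]
    - [0,0,0]
    - [0,0,0]
  translation:
    - [0,0,-0.005]
    - [0,0,-0.01]
    - [0,0,-0.03]
    - [0,0,-0.04]
    - [0,0,-0.04]
    - [0,0,0]
  claw: [0,0,0,0,0,0]

```text
time_s: 6.4
position: [0.5218, -0.0824, 0.1835]
orientation: [0.007, -0.026, 1.0, -0.002]
wrist_force: [0.7, -0.8, 0.6]
grip_width: -0.0002
```

```bash
python3 look.py c wrist scene
```

```text
{'time_s': 6.4, 'position': array([ 0.52178795, -0.08244897,  0.18353837]), 'orientation': array([ 0.00741227, -0.02571103,  0.99963904, -0.00240682]), 'grip_width': -0.0001602659596861255, 'wrist_force': array([ 0.68137592, -0.80280465,  0.56398743])}
```

View pics/c_wrist.png

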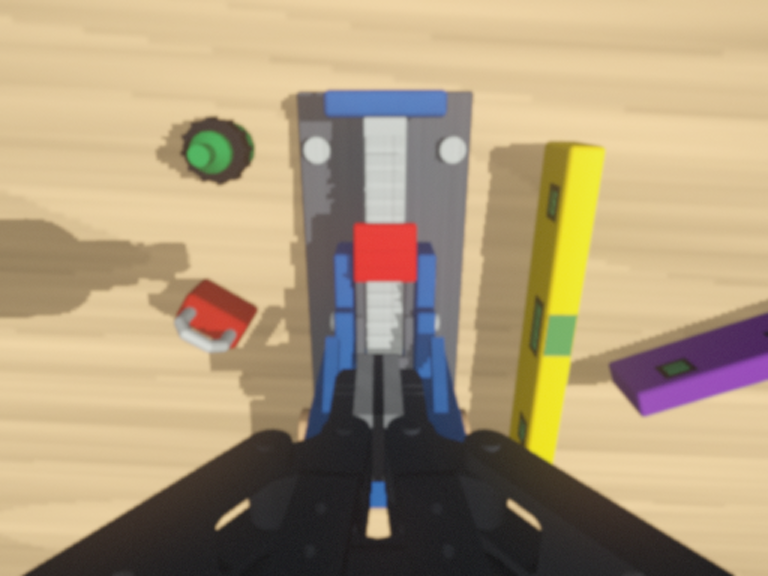

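View pics/c_scene.png

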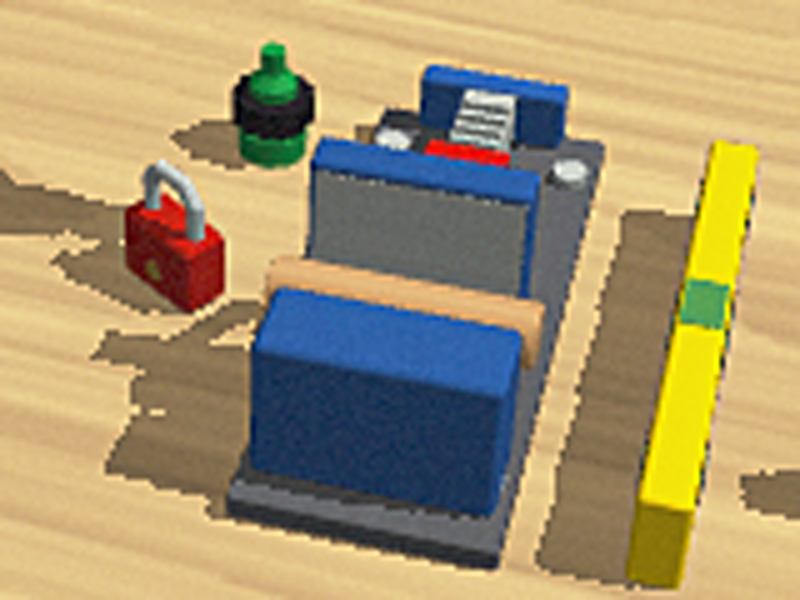

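Run:
```python
import pickle
from h import *
th=np.radians(-177.1);R=np.array([[np.cos(th),-np.sin(th)],[np.sin(th),np.cos(th)]]);t=np.array([.5632,-.079])
def W(x,y,z): p=R@np.array([x,y])/1000+t; return [p[0],p[1],z/1000]
def red(c):
    hsv=cv2.cvtColor(c['frame'],cv2.COLOR_RGB2HSV);H,S,V=[hsv[...,i].astype(int) for i in range(3)]
    m=(((H<6)|(H>174))&(S>150)&(V>110)); m[:,:288]=0;m[:,330:]=0;m[:150]=0;m[300:]=0
    p=np.argwhere(m);return p[:,0].min(),p[:,0].max(),p[:,1].min(),p[:,1].max(),m[:,300:308].sum()/8
c0=pickle.load(open('cap0.pkl','rb'))['scene'];c1=pickle.load(open('c_scene.pkl','rb'))
print(red(c0),red(c1))
for a in (0,.1,.17,.25,.30):
    f=lambda dx:W(-2+dx*np.cos(a)+26*np.sin(a),0,42+26*np.cos(a)-dx*np.sin(a))
    print(a,proj(c0,[f(27),f(63)]).round(1).tolist(), 'plate top back', proj(c0,[W(-37,0,120)]).round(1).tolist())
```

```text
(np.int64(188), np.int64(197), np.int64(294), np.int64(311), np.float64(8.125)) (np.int64(193), np.int64(197), np.int64(295), np.int64(311), np.float64(2.875))
0 [[299.4, 197.1], [302.7, 187.9]] plate top back [[294.6, 194.0]]
0.1 [[299.6, 197.5], [302.7, 189.6]] plate top back [[294.6, 194.0]]
0.17 [[299.6, 197.8], [302.7, 191.0]] plate top back [[294.6, 194.0]]
0.25 [[299.7, 198.4], [302.6, 192.6]] plate top back [[294.6, 194.0]]
0.3 [[299.8, 198.7], [302.6, 193.7]] plate top back [[294.6, 194.0]]
```

The release stays down: its upper edge in the scene view went from row 188 to 193, and the geometry predicts 193.7 at 0.30 rad. Next I move over to the jaw-face side.

send_rows:
  turn:
    - [0,0,0]
    - [0,0,0]
    - [0,0,0]
    - [0,0,0]
    - [0,0,0]
    - [0,0,0]
    - [0,0,0]
    - [0,0,0]
  translation:
    - [-0.015,0,0]
    - [-0.03,0,0]
    - [-0.03,0,0]
    - [-0.03,0,0]
    - [-0.02,0,0]
    - [-0.01,0,0]
    - [0,0,0]
    - [0,0,0]
  claw: [0,0,0,0,0,0,0,0]

```text
time_s: 7.3
position: [0.6499, -0.0738, 0.1749]
orientation: [-0.001, -0.026, 1.0, 0.0]
wrist_force: [0.4, 0.4, 0.9]
grip_width: 0.0002
```

send_rows:
  turn:
    - [0,0,0]
    - [0,0,0]
    - [0,0,0]
    - [0,0,0]
    - [0,0,0]
    - [0,0,0]
    - [0,0,0]
  translation:
    - [0,0,0.015]
    - [0,0,0.02]
    - [0,0,0.02]
    - [0,0,0.015]
    - [0,0,0.006]
    - [0,0,0]
    - [0,0,0]
  claw: [0,0,0,0,0,0,0]

```text
time_s: 8.0
position: [0.6516, -0.0742, 0.101]
orientation: [0.001, -0.026, 1.0, -0.0]
wrist_force: [0.0, 0.6, -0.3]
grip_width: 0.0
```

```bash
python3 look.py d scene top
```

```text
{'time_s': 8.0, 'position': array([ 0.65161412, -0.07418899,  0.10097265]), 'orientation': array([ 6.09334092e-04, -2.56177612e-02,  9.99671610e-01, -1.74041035e-04]), 'grip_width': 4.321486096156571e-05, 'wrist_force': array([ 0.00962486,  0.60053838, -0.25689965])}
```

View pics/d_scene.png

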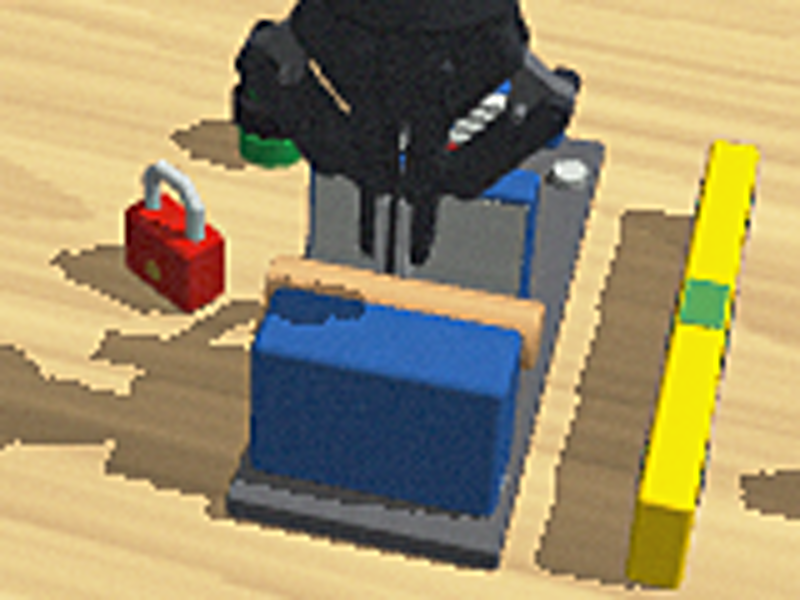

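The tips hang over the dowel, in front of the plate face and clear of it. I'll push along tool +x.

send_rows:
  turn:
    - [0,0,0]
    - [0,0,0]
    - [0,0,0]
    - [0,0,0]
    - [0,0,0]
    - [0,0,0]
    - [0,0,0]
    - [0,0,0]
  translation:
    - [0.006,0,0.001]
    - [0.006,0,0]
    - [0.004,0,0]
    - [0.004,0,0]
    - [0.004,0,0]
    - [0.004,0,0]
    - [0.004,0,0]
    - [0.004,0,0]
  claw: [0,0,0,0,0,0,0,0]

```text
time_s: 8.9
position: [0.6154, -0.0759, 0.0995]
orientation: [0.001, -0.026, 1.0, -0.0]
wrist_force: [4.4, 0.8, -2.1]
grip_width: -0.0005
```

```bash
python3 look.py e scene top
```

```text
{'time_s': 8.9, 'position': array([ 0.6153767 , -0.07589593,  0.09952363]), 'orientation': array([ 5.40067778e-04, -2.56633328e-02,  9.99670495e-01, -6.13205819e-05]), 'grip_width': -0.00046426429473896564, 'wrist_force': array([ 4.41912301,  0.78428019, -2.10045166])}
```

View pics/e_scene.png

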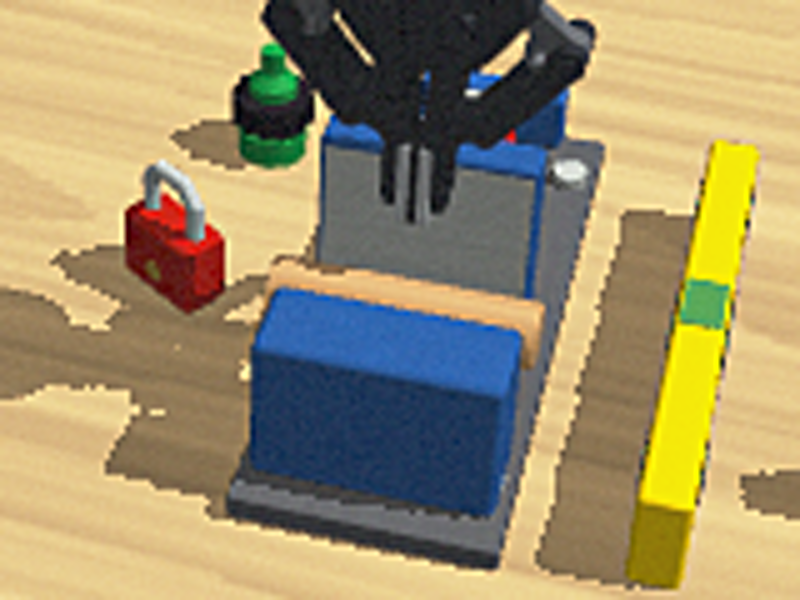

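The jaw slides at about 4.4 N and the dowel has stayed put. I'll continue.

send_rows:
  turn:
    - [0,0,0]
    - [0,0,0]
    - [0,0,0]
    - [0,0,0]
    - [0,0,0]
    - [0,0,0]
    - [0,0,0]
    - [0,0,0]
  translation:
    - [0.006,0,0]
    - [0.008,0,0]
    - [0.008,0,0]
    - [0.008,0,0]
    - [0.008,0,0]
    - [0.006,0,0]
    - [0.005,0,0]
    - [0.003,0,0]
  claw: [0,0,0,0,0,0,0,0]

```text
time_s: 9.8
position: [0.5632, -0.0787, 0.0996]
orientation: [0.0, -0.026, 1.0, -0.0]
wrist_force: [4.8, -0.5, -1.3]
grip_width: 0.0002
```

send_rows:
  turn:
    - [0,0,0]
    - [0,0,0]
    - [0,0,0]
    - [0,0,0]
  translation:
    - [0.002,0,0]
    - [0.002,0,0]
    - [0.002,0,0]
    - [0,0,0]
  claw: [0,0,0,0]

```text
time_s: 10.2
position: [0.5571, -0.0791, 0.0995]
orientation: [-0.0, -0.026, 1.0, -0.0]
wrist_force: [2.5, -1.0, 0.8]
grip_width: 0.0001
```

send_rows:
  turn:
    - [0,0,0]
    - [0,0,0]
    - [0,0,0]
    - [0,0,0]
  translation:
    - [0.002,0,0]
    - [0.002,0,0]
    - [0.001,0,0]
    - [0,0,0]
  claw: [0,0,0,0]

```text
time_s: 10.6
position: [0.5531, -0.0792, 0.0996]
orientation: [0.001, -0.026, 1.0, -0.0]
wrist_force: [5.2, -0.0, -0.4]
grip_width: -0.0002
```

send_rows:
  turn:
    - [0,0,0]
    - [0,0,0]
    - [0,0,0]
  translation:
    - [0.001,0,0]
    - [0.001,0,0]
    - [0,0,0]
  claw: [0,0,0]

```text
time_s: 10.9
position: [0.5532, -0.0793, 0.0997]
orientation: [0.004, -0.025, 1.0, -0.0]
wrist_force: [11.0, 0.2, -5.6]
grip_width: -0.0003
```

send_rows:
  turn:
    - [0,0,0]
    - [0,0,0]
    - [0,0,0]
  translation:
    - [0.001,0,0]
    - [0.001,0,0]
    - [0,0,0]
  claw: [0,0,0]

```text
time_s: 11.2
position: [0.5532, -0.0793, 0.0998]
orientation: [0.006, -0.025, 1.0, -0.0]
wrist_force: [17.1, 1.5, -9.1]
grip_width: -0.0003
```

```bash
python3 look.py f scene top wrist
```

```text
{'time_s': 11.2, 'position': array([ 0.55319131, -0.07929376,  0.09978019]), 'orientation': array([ 6.00474712e-03, -2.52340934e-02,  9.99663499e-01, -2.68853965e-04]), 'grip_width': -0.0002731543277122242, 'wrist_force': array([17.09999352,  1.46505817, -9.12583985])}
```

View pics/f_wrist.png

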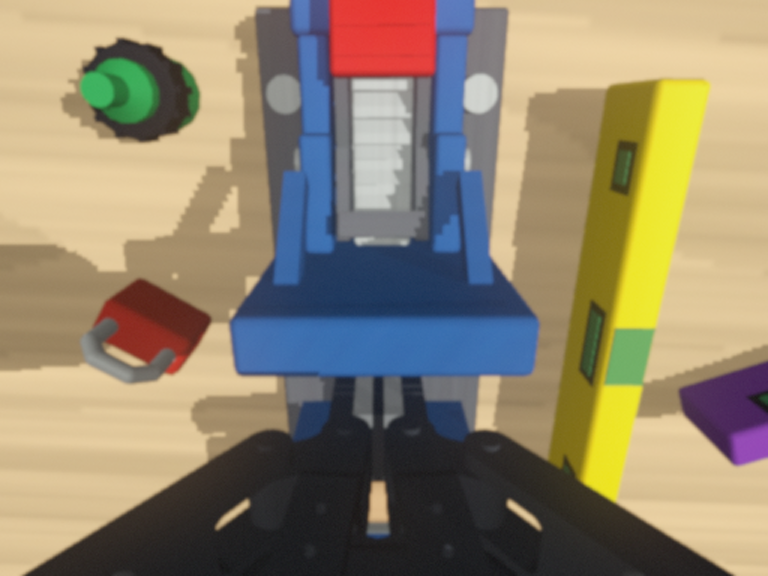

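View pics/f_scene.png

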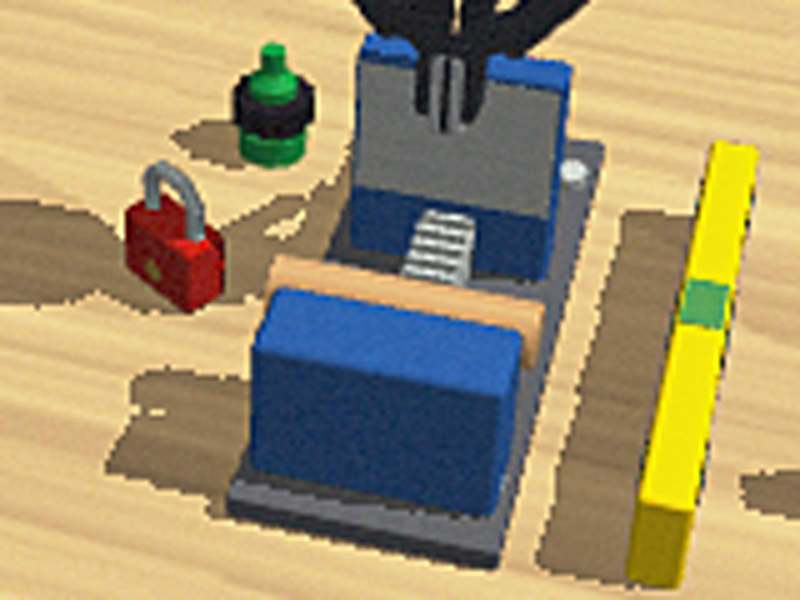

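The jaw stops hard: the TCP stays at x=0.5532 while the force rises 5→11→17 N. In the pictures it is fully back, with the dowel in its cradle. I'll back off, rise and check.

send_rows:
  turn:
    - [0,0,0]
    - [0,0,0]
    - [0,0,0]
    - [0,0,0]
    - [0,0,0]
    - [0,0,0]
    - [0,0,0]
    - [0,0,0]
  translation:
    - [-0.006,0,0]
    - [-0.01,0,0]
    - [-0.01,0,0]
    - [-0.004,0,0]
    - [0,0,-0.02]
    - [0,0,-0.04]
    - [0,0,-0.05]
    - [0,0,-0.04]
  claw: [0,0,0,0,0,0,0,0]

```text
time_s: 12.15
position: [0.5783, -0.0778, 0.2516]
orientation: [0.0, -0.026, 1.0, -0.0]
wrist_force: [1.0, -0.7, 0.8]
grip_width: -0.0005
```

send_rows:
  turn:
    - [0,0,0]
    - [0,0,0]
    - [0,0,0]
  translation:
    - [0,0,-0.02]
    - [0,0,0]
    - [0,0,0]
  claw: [0,0,0]

```text
time_s: 12.45
position: [0.5778, -0.0777, 0.2686]
orientation: [-0.001, -0.026, 1.0, 0.0]
wrist_force: [-0.2, 0.8, -0.7]
grip_width: -0.0004
```

```bash
python3 look.py g scene top wrist
python3 - <<'E'
import pickle
from h import *
th=np.radians(-177.1);R=np.array([[np.cos(th),-np.sin(th)],[np.sin(th),np.cos(th)]]);t=np.array([.5632,-.079])
a=pickle.load(open('cap0.pkl','rb'))
for cam in('top','scene'):
    A=a[cam]['frame'].astype(int);c=pickle.load(open(f'g_{cam}.pkl','rb'));B=c['frame'].astype(int)
    hsv=cv2.cvtColor(c['frame'],cv2.COLOR_RGB2HSV);H,S,V=[hsv[...,i].astype(int) for i in range(3)]
    m=(((H<6)|(H>174))&(S>150)&(V>90)).astype(np.uint8)
    n,l,st,ce=cv2.connectedComponentsWithStats(m)
    for i in range(1,n):
        if st[i,4]>15 and cam=='top':
            p=onplane(c,[ce[i]],.054)[0][:2];print('red',st[i],ce[i],((p-t)@R*1000).round(1))
    m=((H>105)&(H<125)&(S>120)&(V>60)).astype(np.uint8);n,l,st,ce=cv2.connectedComponentsWithStats(m)
    for i in range(1,n):
        if st[i,4]>50 and cam=='top': print('blue',st[i],ce[i],((onplane(c,[ce[i]],.12)[0][:2]-t)@R*1000).round(1))
E
```

```text
{'time_s': 12.45, 'position': array([ 0.5777985 , -0.0776515 ,  0.26860472]), 'orientation': array([-6.05929308e-04, -2.56456192e-02,  9.99670907e-01,  1.11157059e-04]), 'grip_width': -0.00041146307231497675, 'wrist_force': array([-0.21322897,  0.78386414, -0.74637052])}
red [265 174  15   9  59] [271.37288136 178.33898305] [  3.1 113.3]
red [227 218  14  14 169] [233.62130178 224.57988166] [ 1.271e+02 -1.000e-01]
blue [225 183  23   9 164] [236.31707317 187.1097561 ] [34.2 15.8]
blue [239 192   8  38 186] [242.65053763 208.70430108] [93.1 29.3]
blue [220 196   7  35 144] [223.65972222 212.61111111] [100.4 -21.3]
```

View pics/g_wrist.png

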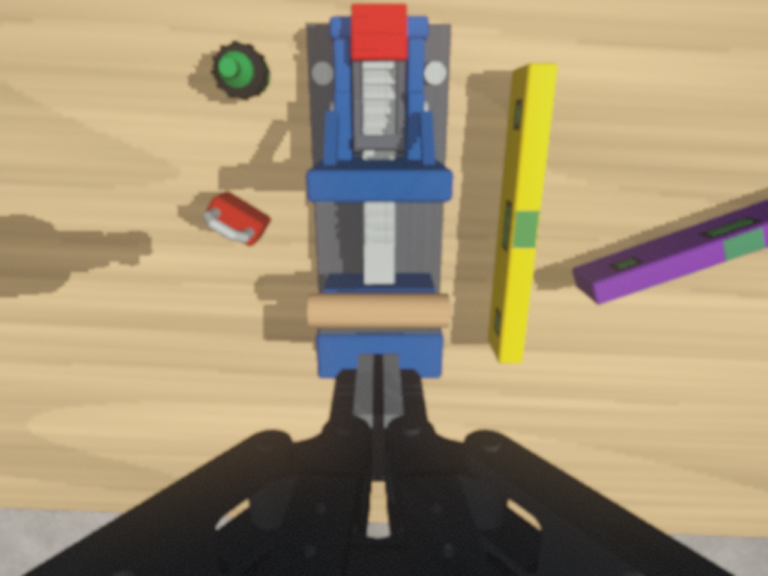

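View pics/g_scene.png

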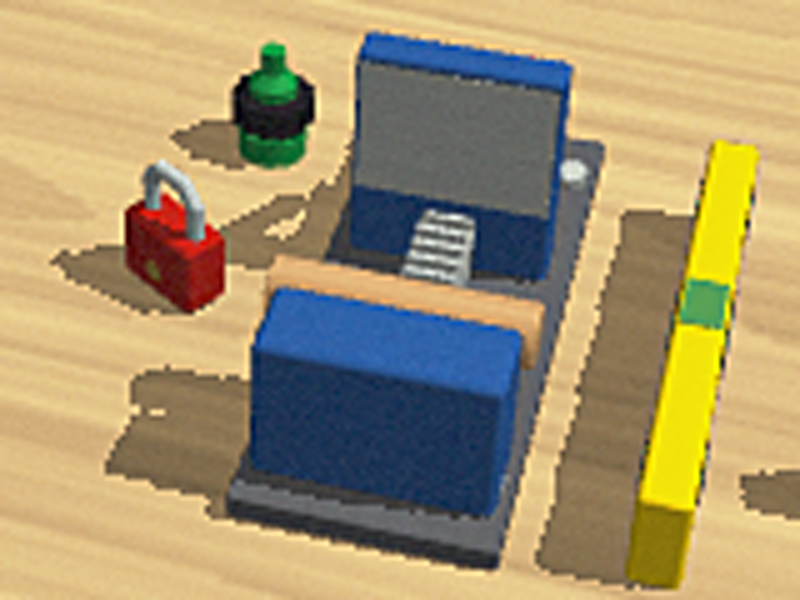

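View pics/g_top.png

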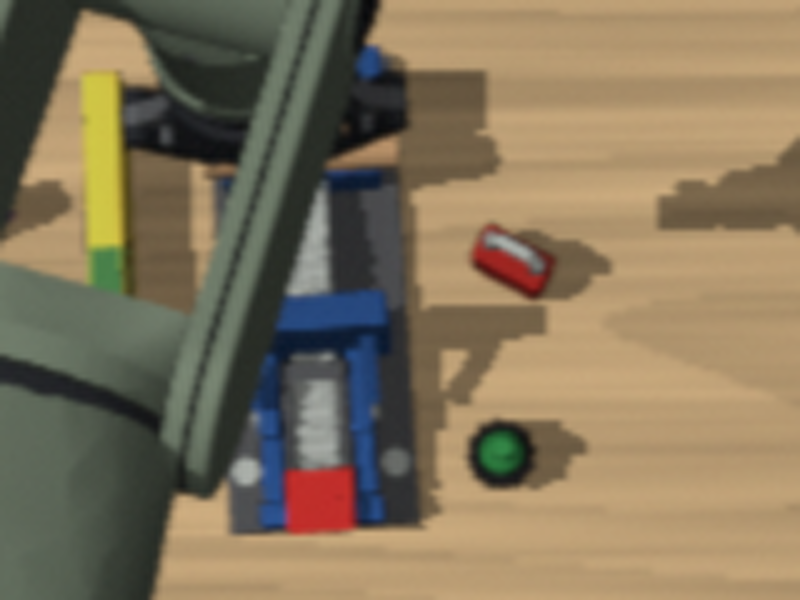

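Run:
```python
import pickle
from h import *
th=np.radians(-177.1);R=np.array([[np.cos(th),-np.sin(th)],[np.sin(th),np.cos(th)]]);t=np.array([.5632,-.079])
c=pickle.load(open('g_wrist.pkl','rb'))
f=lambda u:(np.array(u)+.5)/1.5-.5
V=lambda u,z:((wr(c,[f(u)],z)[0][:2]-t)@R*1000).round(1)
print('plate front (exp 23)',V((380,200),.12),'plate back (exp 43)',V((380,170),.12))
for a,zn,zf,en,ef in((0,68,68,105,141),(.17,63.1,57,109,144.5),(.3,58.8,48.2,111.5,145.9)):
    print(a,'near',V((380,60),zn/1000),en,'far',V((380,4),zf/1000),ef)
print('dowel (exp -71)',V((380,311),.078))
```

```text
plate front (exp 23) [21.   0.1] plate back (exp 43) [39.1  0.1]
0 near [105.  -0.] 105 far [137.7   0. ] 141
0.17 near [105.5  -0. ] 109 far [139.8  -0. ] 144.5
0.3 near [ 1.059e+02 -1.000e-01] 111.5 far [141.5  -0. ] 145.9
dowel (exp -71) [-71.   -0.2]
```

The top view favours a released paddle (127.1 measured; 128.4 if down, 123 if up), but the oblique wrist view is ambiguous. I'll take the same relative wrist view as right after the press and compare the two directly.

send_rows:
  turn:
    - [0,0,0]
    - [0,0,0]
    - [0,0,0]
    - [0,0,0]
    - [0,0,0]
    - [0,0,0]
    - [0,0,0]
    - [0,0,0]
  translation:
    - [0.016,0,0.01]
    - [0.03,0,0.02]
    - [0.03,0,0.02]
    - [0.03,0,0.02]
    - [0.02,0,0.01]
    - [0.01,0,0.005]
    - [0,0,0]
    - [0,0,0]
  claw: [0,0,0,0,0,0,0,0]

```text
time_s: 13.4
position: [0.4434, -0.085, 0.1847]
orientation: [0.001, -0.026, 1.0, -0.0]
wrist_force: [-0.1, 1.1, 0.5]
grip_width: -0.0002
```

```bash
python3 look.py k wrist
python3 - <<'E'
import pickle
from h import *
th=np.radians(-177.1);R=np.array([[np.cos(th),-np.sin(th)],[np.sin(th),np.cos(th)]]);t=np.array([.5632,-.079])
def pj(c,P):
    s=c['state'];q=s['orientation'];Rt=Ro.from_quat([q[1],q[2],q[3],q[0]]).as_matrix();M=np.array(c['tool_from_camera'])
    x=np.linalg.inv(M)@np.r_[Rt.T@(np.array(P)-s['position']),1];u=np.array(c['K'])@x[:3];return u[:2]/u[2]
def W(x,y,z): p=R@np.array([x,y])/1000+t; return [p[0],p[1],z/1000]
for n,j in(('w1.pkl',0),('c_wrist.pkl',0),('k_wrist.pkl',80)):
    c=pickle.load(open(n,'rb'));hsv=cv2.cvtColor(c['frame'],cv2.COLOR_RGB2HSV);H,S,V=[hsv[...,i].astype(int) for i in range(3)]
    m=(((H<6)|(H>174))&(S>150)&(V>90)); m[:,:200]=0
    def ed(mm):
        rows=mm[:,245:260].sum(1); k=np.where(rows>7)[0]; cols=lambda r:(np.where(mm[r])[0].min(),np.where(mm[r])[0].max())
        return k.min(),k.max(),cols(k.min()+3),cols(k.max()-3)
    print(n,ed(m),c['state']['position'].round(4))
    for a in(0,.15,.3):
        g=lambda dx,y:W(j-2+dx*np.cos(a)+26*np.sin(a),y,42+26*np.cos(a)-dx*np.sin(a))
        print('  ',a,[pj(c,g(dx,y)).round(1).tolist() for dx in(63,27) for y in(19,-19)])
E
```

```text
{'time_s': 13.4, 'position': array([ 0.44340242, -0.08500061,  0.1846614 ]), 'orientation': array([ 6.54379570e-04, -2.55470296e-02,  9.99673397e-01, -1.43141568e-04]), 'grip_width': -0.0001559364100232376, 'wrist_force': array([-0.063653  ,  1.06528771,  0.50399226])}
w1.pkl (np.int64(128), np.int64(160), (np.int64(234), np.int64(271)), (np.int64(235), np.int64(271))) [ 0.5429 -0.0794  0.2305]
   0 [[233.2, 125.5], [272.7, 125.4], [234.0, 161.8], [272.0, 161.8]]
   0.15 [[233.7, 120.8], [272.2, 120.8], [234.1, 157.3], [271.8, 157.2]]
   0.3 [[234.2, 117.9], [271.6, 117.8], [234.3, 153.4], [271.6, 153.3]]
c_wrist.pkl (np.int64(150), np.int64(186), (np.int64(236), np.int64(276)), (np.int64(236), np.int64(276))) [ 0.5218 -0.0824  0.1835]
   0 [[233.9, 156.9], [279.1, 157.0], [234.7, 196.6], [277.9, 196.7]]
   0.15 [[234.5, 150.5], [278.4, 150.5], [234.9, 191.1], [277.7, 191.2]]
   0.3 [[235.1, 146.0], [277.6, 146.0], [235.1, 186.2], [277.4, 186.2]]
k_wrist.pkl (np.int64(149), np.int64(186), (np.int64(233), np.int64(274)), (np.int64(233), np.int64(274))) [ 0.4434 -0.085   0.1847]
   0 [[231.6, 156.5], [276.6, 156.5], [232.5, 196.3], [275.6, 196.3]]
   0.15 [[232.2, 150.2], [275.9, 150.2], [232.7, 190.8], [275.3, 190.8]]
   0.3 [[232.8, 145.9], [275.1, 145.9], [232.9, 185.9], [275.0, 185.9]]
```

View pics/k_wrist.png

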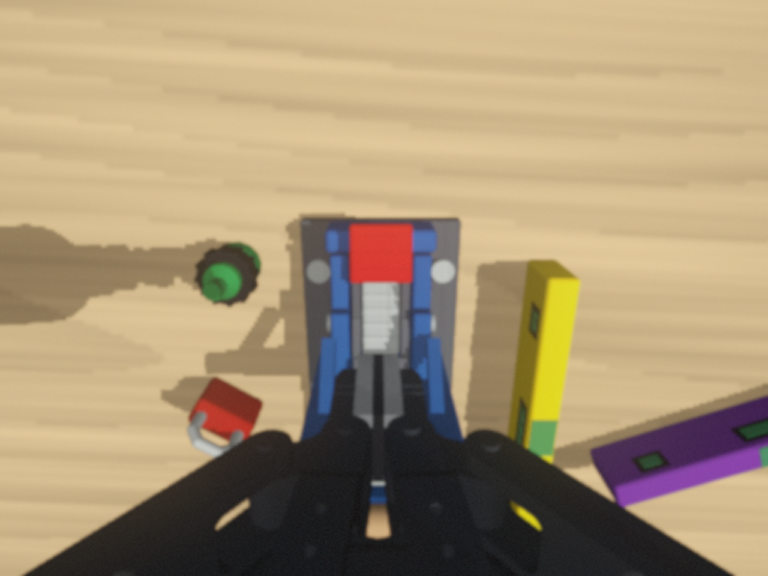

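The paddle edges (rows 149/186) match the view right after the press (150/186) and the 0.30 rad prediction, and nothing is touching. I'll hand in.

```bash
python3 -c "
from bench import workorder; print(workorder.hand_in())"
```

```text
the job is handed in; nothing more can be done
None
```

The vice is open and the dowel is unclamped; I handed the job in at about 13.5 s of the 38 s allowed. I pressed the red release down with the closed fingertips, then pushed the jaw face back to the end stop, backed off and raised the arm clear.

**What the last checks showed:**
- **Release:** it hit its firm stop at tip height 54 mm, with the force rising to 20 N. The wrist view after the push matched the one right after the press, about 0.29–0.30 rad, so it stayed down.
- **Jaw:** it slid at about 4–5 N, then stopped dead, with the force rising from 5 to 17 N and no further movement. The plate front measured 21 mm along the vice against 23 mm expected; the wrist camera read about 2 mm low on the plate before the push too.
- **Dowel and bystanders:** the dowel is still in its cradle, measured at -71 mm as expected. In the pictures, the level, padlock and fitting look unmoved. I did not check the socket tray in the last pictures, but the arm never went near it.
- **Robot:** at the end the tips were 185 mm above the bench, clear of everything, with the wrist force at noise level.

**Checks that disagreed:**
- The scene camera put the vice about 6 mm away from where the top and wrist views did, so I used the latter.
- One far, oblique wrist view could not show whether the release was up or down. I took the closer view described above to settle it.

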